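# Gauge-pin check on the hinge-checking fixture

## Robot

A 6-joint arm with a two-finger parallel gripper is mounted at the origin on the work surface. World frame = base frame: x ahead of the robot, y to its left, z up, the work surface at z = 0. Lengths are in mm, angles in degrees, forces in N, time in s.
With the tool pointing down it reaches from about 350 to 850 mm from the base axis. Payload 8.1 kg.
Tool frame: the origin (TCP) lies between the finger pads; the fingertips stand 22 mm ahead of it and the grasp point (between the pads) lies 3 mm ahead of it; z points along the fingers, y is the direction in which the jaws open and shut (so a half turn about z gives the same grasp; the last joint's range is limited). The gripper opens to 85 mm and grips with 20 to 120 N. Pads are 22 mm wide; open, the fingers measure 114 mm over their backs; the gripper's body (76 mm by 85 mm) begins 54 mm behind the grasp point. The pads swing forward as they close: fully open they stand 13 mm farther back than shut.
Start: joints at [58.247, 7.471, 85.268, -0, 87.261, -4.893], TCP at [271.07, 535.282, 253.292] pointing down, gripper open.
Joint ranges: [-169.43, 169.43], [-51.17, 129.36], [1.28, 143.12], [-76.62, 256.62], [0, 156.53], [-152.29, 152.29]. Speed limits (degrees/s): [136.94, 136.94, 159.86, 180, 180, 180].

## Interface

Orientations are given as [roll, pitch, yaw] about the fixed x, y, z axes, in that order (R = Rz(yaw) Ry(pitch) Rx(roll)).
In Python, from bench import r gives the robot as it stands.
- The arm moves only by the tool drive_tool, never from a script. Its argument "moves" is a list of rows, each a list of 2 entries, a list of its own where there are three numbers: the shift along the world's x, y, z in mm, then the turn about the world's z in degrees. A call has exactly 8 rows; each row is the pose to reach, as a shift and turn from the pose commanded when the call began; what a row does not reach only later rows make up. A row lasts 1/12 s, in which the tool goes at most 41.7 mm and 7.16 degrees, less where a joint would pass 70% of its speed; a pose out of reach is approached as far as the arm can. A call with a gripper value outside its range is refused whole. "fingers" is the finger opening in mm, from 0 to 85.4, set as the call begins (left out, the last holds). The fingers move at their own pace and stop on an object; "squeeze" is the grip in N (left out, the last holds). Time passes only in rows, so rows that repeat a pose let the fingers close, or fill a call up. It gives the time, the measured TCP pose, the force and the opening at its end, in the units of the state.
- r.sense(): the state, without advancing time (a new reading comes with each control period).
- r.snapshot(name): name is "side" or "top"; returns a dict with "pixels" (384x512x3 uint8, red, green, blue), "camera_matrix" (3x3 intrinsics, pixels), "k1" (the pictures are not rectified: a ray, as slopes to the right and down, at radius r is drawn at 1 + k1 r^2 times it, then the intrinsics apply), "xyz" and "orientation" of the camera in the world. Camera axes: x right, y down, z forward; pixel columns grow to the right and rows downward; lengths in mm; the calibration is good to about 2 mm. A picture is of the moment at which its call begins. There is no depth.
- r.hand_in(): hands the job in, once; it reports no verdict.
The state is a dict: "time": time; "joint_pos": joint angles; "qd": joint speeds; "joint_efforts": joint torques, N m; "tool_pos": TCP position; "tcp_rot": TCP orientation; "ft_force": force on the tool from outside, world axes, zero at the start; "wrist_torque": the same for the moment, N m; "finger_gap": finger opening in mm.
Only numpy, scipy, OpenCV 4.12 (cv2) and the standard library are available. Lean on these libraries where they do the work, as an engineer would, in place of code of your own. Each camera call takes 0.05 s, during which the arm holds its last target.

## Task

On the hinge-checking fixture, push the shuttle by its knob along its rails until it is fully home against the stop under the bridge, so that its bushing lines up with the one in the bridge. Then lift the long gauge pin (the one with the tall head) out of the rack, thread it from above through the bridge's bushing and on through the shuttle's bushing, and finish while still holding it there, upright and free in the bushings: its tip out below the lower bushing but clear of the base plate, nothing but the gripper carrying it. Leave the other pins, the loose hinges, the tape and the bottle where they are.

Things in the scene. Friction and masses are not known exactly. Their poses are not given: they have to be found in the camera images.
- fixture: Fixed checking fixture (all sizes in mm): base plate 130 (x) x 340 (y), y -65 to +275, top at z 12; two steel rails along y, tops at z 48; grey bridge over their -y end, 118 (x) x 44 (y), top plate z 108 to 124, holding the brass upper bushing. Origin on the bench under the upper bushing's vertical axis, z up. The shuttle slides along y; home is towards -y.
- upper_bush (a point): Centre of the top mouth of the upper brass bushing in the bridge, 128 above the bench. Bore 12 diameter, vertical, from z 104 to z 128; outside diameter 32. Axes as the fixture's.
- shuttle (a joint): Travel of the shuttle along the rails, in m: grows as it moves to the fixture's -y; 0.140 is fully home (plate against the stop, both bushings in line); 0 is the far end. About 3 N of rail friction; it stays where it is left.
- lower_bush (a point): Centre of the top mouth of the shuttle's brass bushing, 70 above the bench. Bore 12 diameter, vertical, z 48 to 70. Shuttle: steel plate 72 (x) x 145 (y), z 48 to 60, y -30 to +115 about this bore. Axes as the fixture's. At home it lies straight under the upper bushing; below it z 12 to 48 is open.
- knob (a point): Middle of the grip of the shuttle's upright black knob, 100 above the bench, 85 to the fixture's +y of the lower bushing. Knob 20 diameter from z 95 to its top at z 115, 18 diameter below that down to the plate at z 60. Axes as the fixture's. Can be pinched from above or pushed.
- pin_head (a point): Centre of the long pin's tall head (loose, steel, about 0.14 kg). Head: cylinder 16 diameter, 44 tall (22 above and below this point); under it a collar 24 diameter, 4 thick, then a shank 10 diameter, 120 long, its last 12 tapering to a 3 wide tip, 146 below this point. z up along the pin. It starts hanging upright in the rack by its collar.
- pin_tip (a point): Tip of the long pin's shank, on its axis, 146 below the head's centre; axes as the pin's, z upward.
- rack: Fixed grey pin rack, 70 x 190 foot, top plate 60 (x) x 170 (y), its top 135 above the bench; three through holes 12 diameter at y -55, 0, +55, in which the three pins hang by their collars in any order. Origin on the bench under the middle hole, z up.
- short_a: Short pin hanging in the rack, not to be used: shank 60, the same collar, head only 14 tall (16 diameter), its top 153 above the bench. Origin at its tip, z up.
- short_b: Second short pin, the same as the other. Origin at its tip, z up.
- hinge_a: Loose steel hinge lying flat on the bench, 70 x 60 x 10; bystander. Origin under its centre.
- hinge_b: Second loose hinge, the same; bystander.
- tape: Roll of yellow tape lying flat, 90 diameter, 24 high; bystander. Origin under its centre.
- cleaner: White plastic bottle, 60 diameter, 170 high; bystander. Origin under its centre.

How it is judged:
By the outcome, as a careful person would: the job done as asked, in the order asked, and still so for the second after the job is handed in, while the arm keeps its last pose, push and grip.
It also fails if it takes over 64 s, if anything falls off the work surface, if the arm or the gripper's body presses on something with over 40 N, if the wrist force passes 120 N, or if a joint passes its speed limit or range.

## Working session

There is one attempt and no reset: what is moved stays moved. The work goes in short steps, Python scripts to look and compute and a tool call to move; the robot and the scene stay as the last step left them, time stands still between calls to the robot, and variables do not carry over. Pictures are saved under pics/ and viewed, and the job is handed in when it is done.

Besides the shell and the picture viewer there is one more tool, called after "Call:" as name([rows], argument=value, ...), one row to a line, values as JSON. drive_tool: Moves the arm, as the interface text tells. Its arguments: {"type":"object","properties":{"moves":{"type":"array","items":{"type":"array"}},"fingers":{"type":"number"},"squeeze":{"type":"number"}},"required":["moves"]}

```bash
mkdir -p pics; ls
python3 - <<'E'
from bench import r
import cv2,numpy as np
print(r.sense())
for n in("side","top"):
    s=r.snapshot(n);cv2.imwrite(f"pics/{n}0.png",cv2.resize(s["pixels"][:,:,::-1],(800,600),interpolation=cv2.INTER_CUBIC))
    cv2.imwrite(f"pics/{n}0raw.png",s["pixels"][:,:,::-1])
    print(n,s["camera_matrix"],s["k1"],s["xyz"],s["orientation"])
E
```

```text
pics
{'time': 0.0, 'joint_pos': array([ 5.82470707e+01,  7.51532306e+00,  8.53302632e+01, -2.02222169e-03,
        8.72611993e+01, -4.89124351e+00]), 'qd': array([ 0.02520418,  0.00493663,  0.04529381, -0.03351111,  0.03012598,
       -0.09679449]), 'joint_efforts': array([-2.51563026e-03, -5.69383264e+01, -5.00552559e+01, -4.25537492e-04,
        1.47849019e-02, -3.02324872e-05]), 'tool_pos': array([270.80491221, 534.83369504, 252.23272178]), 'tcp_rot': array([-1.79893431e+02, -7.09265761e-03,  1.53138406e+02]), 'ft_force': array([-0.32374239, -0.73847793, -0.52339569]), 'wrist_torque': array([ 0.02110132,  0.02618069, -0.02289595]), 'finger_gap': 85.17630227855426}
side [[474.53657452   0.         251.92030923]
 [  0.         474.53657452 188.2393032 ]
 [  0.           0.           1.        ]] 0.012748073006054687 [  49.1268271  -888.17478114 1079.25379963] [-133.45513695    0.41985967  -32.35034112]
top [[422.23821838   0.         251.47346283]
 [  0.         422.23821838 189.09226051]
 [  0.           0.           1.        ]] 0.03002596716243055 [ 448.10200722  -26.18785766 1477.23247744] [-173.1893829     0.55655039  -88.57574291]
```

View pics/side0.png

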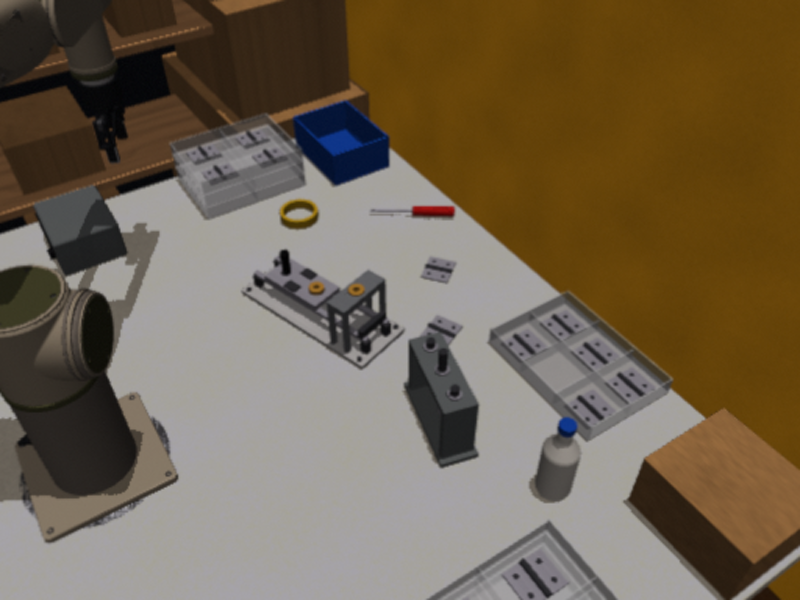

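View pics/top0.png

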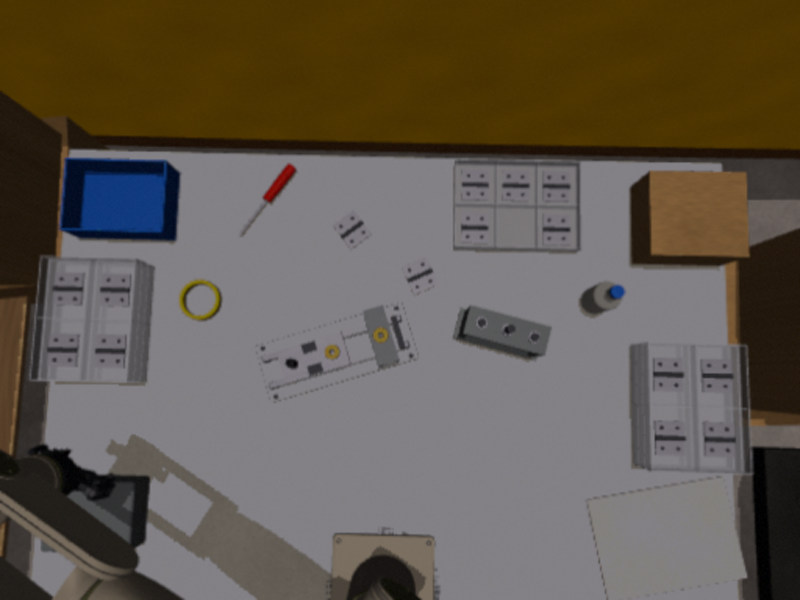

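The top view shows the knob at about (292,363), the shuttle bushing at (332,352), the bridge bushing at (381,335) and the rack pins at (482,322), (508,328) and (535,337), all in the 800 px picture. The middle pin looks like the tall one. Next I'll zoom in and measure.

```bash
cat > h.py <<'E'
import numpy as np,cv2
from scipy.spatial.transform import Rotation as Ro
def cam(s):
    return s["camera_matrix"],s["k1"],np.array(s["xyz"]),Ro.from_euler("xyz",s["orientation"],degrees=True).as_matrix()
def ray(s,u,v):
    K,k,c,R=cam(s); d=np.array([(u-K[0,2])/K[0,0],(v-K[1,2])/K[1,1]]); p=d.copy()
    for _ in range(20): p=d/(1+k*(p@p))
    w=R@np.array([p[0],p[1],1]); return c,w/np.linalg.norm(w)
def plane(s,u,v,z):
    c,w=ray(s,u,v); return c+w*(z-c[2])/w[2]
def proj(s,P):
    K,k,c,R=cam(s); q=R.T@(np.array(P,float)-c); p=q[:2]/q[2]; p=p*(1+k*(p@p)); return np.array([K[0,0]*p[0]+K[0,2],K[1,1]*p[1]+K[1,2]])
def tri(a,ua,b,ub):
    A=np.zeros((3,3));y=np.zeros(3)
    L=[ray(a,*ua),ray(b,*ub)]
    for c,w in L:
        M=np.eye(3)-np.outer(w,w);A+=M;y+=M@c
    P=np.linalg.solve(A,y); return P,[np.linalg.norm(np.cross(P-c,w)) for c,w in L]
def crop(s,x0,y0,w,h,f,name):
    im=s["pixels"][y0:y0+h,x0:x0+w,::-1]; cv2.imwrite(name,cv2.resize(im,(w*f,h*f),interpolation=cv2.INTER_CUBIC))
def brass(s,box):
    x0,y0,w,h=box;hsv=cv2.cvtColor(s["pixels"],cv2.COLOR_RGB2HSV)
    m=cv2.inRange(hsv,(12,120,90),(30,255,255)); k=np.zeros_like(m);k[y0:y0+h,x0:x0+w]=m[y0:y0+h,x0:x0+w]
    out=[]
    for c in cv2.findContours(k,cv2.RETR_EXTERNAL,cv2.CHAIN_APPROX_NONE)[0]:
        if len(c)>=8:
            e=cv2.fitEllipse(cv2.convexHull(c)) if len(cv2.convexHull(c))>=5 else None
            out.append((e,len(c),cv2.boundingRect(c)))
    return out
E
python3 - <<'E'
from bench import r
from h import *
s=r.snapshot("side");t=r.snapshot("top")
crop(t,160,185,200,80,4,"pics/t1.png");crop(s,150,150,170,150,4,"pics/s1.png")
for q,b in((t,(160,190,110,70)),(s,(150,150,110,80))):
    for o in brass(q,b): print(o)
E
```

```text
(((212.1011962890625, 224.6029815673828), (7.683290481567383, 8.552138328552246), 77.30665588378906), 22, (208, 221, 9, 8))
(((243.08218383789062, 214.03932189941406), (8.667255401611328, 9.048892974853516), 16.89662742614746), 24, (239, 210, 9, 9))
(((227.56109619140625, 184.9105987548828), (7.217443943023682, 9.954608917236328), 80.77384948730469), 24, (223, 182, 10, 7))
(((202.0, 183.5), (6.750661373138428, 8.930285453796387), 90.0), 22, (198, 181, 9, 6))
```

View pics/t1.png

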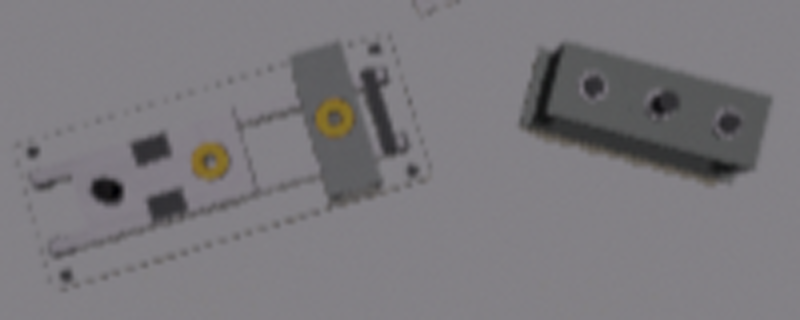

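View pics/s1.png

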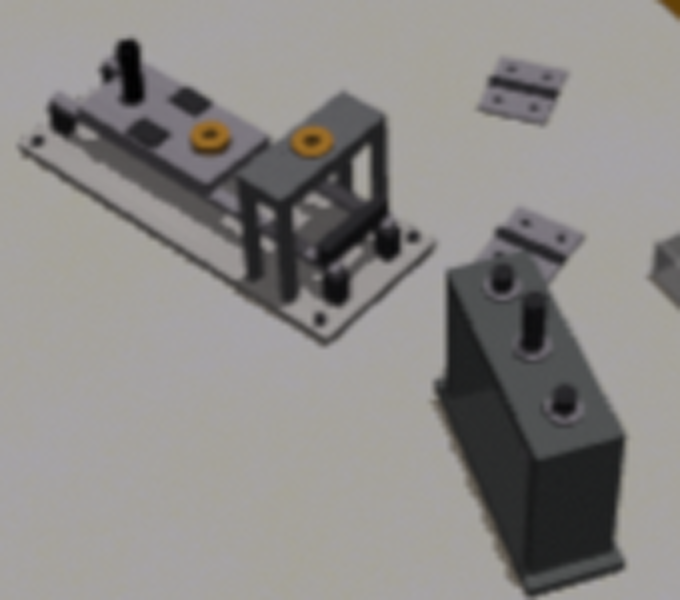

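Run:
```python
from bench import r
from h import *
s=r.snapshot("side");t=r.snapshot("top")
ub_t,ub_s=(243.08,214.04),(227.56,184.91);lb_t,lb_s=(212.1,224.6),(202.,183.5)
for n,a,b,z in(("ub",ub_t,ub_s,128),("lb",lb_t,lb_s,70)):
    print(n,plane(t,*a,z).round(1),plane(s,*b,z).round(1),[x.round(1) if hasattr(x,'round') else x for x in tri(t,a,s,b)])
f=lambda x,o:(x+.5)/4-.5+o
# knob top, rack features from crops
def g(n,tx,sx,z):
    a=(f(tx[0],160),f(tx[1],185)) if tx else None;b=(f(sx[0],150),f(sx[1],150))
    print(n,plane(t,*a,z).round(1),plane(s,*b,z).round(1),tri(t,a,s,b)[0].round(1))
g("knobtop",(105,188),(128,45),115)
g("pinheadtop",(669,100),(535,298),183)
g("A collar",(594,87),(501,287),139)
g("B collar",(729,123),(564,408),139)
g("mid collar",(661,105),(531,345),139)
```

```text
ub [528.   15.7 128. ] [527.9  14.5 128. ] [array([528.3,  15.7, 126.9]), [np.float64(0.24922765170688693), np.float64(0.24922765170687122)]]
lb [493.8 119.6  70. ] [493.1 118.5  70. ] [array([493.8, 119.7,  68.7]), [np.float64(0.09314102178876937), np.float64(0.09314102178891573)]]
knobtop [467.9 198.3 115. ] [468.6 201.2 115. ] [467.6 198.  117.8]
pinheadtop [ 544.5 -242.1  183. ] [ 546.  -240.8  183. ] [ 544.7 -242.   184.8]
A collar [ 556.7 -190.2  139. ] [ 557.  -188.6  139. ] [ 556.3 -189.9  140.6]
B collar [ 530.8 -296.7  139. ] [ 532.  -295.4  139. ] [ 530.9 -296.4  140.8]
mid collar [ 543.7 -243.1  139. ] [ 544.5 -241.3  139. ] [ 543.5 -242.8  141.1]
```

Call:
drive_tool([
  [[20, -35, -5], -6],
  [[45, -75, -15], -12],
  [[65, -112, -25], -18],
  [[86, -148, -35], -24],
  [[107, -184, -43], -30],
  [[128, -220, -50], -36],
  [[149, -256, -50], -42],
  [[170, -291, -50], -44.8],
], fingers=60, squeeze=40)

```text
time: 0.97
tool_pos: [436.2, 250.6, 202.6]
tcp_rot: [-179.9, 0.0, 108.0]
ft_force: [1.1, 0.9, 0.4]
finger_gap: 60.2
```

Run:
```python
from bench import r
from h import *
s=r.snapshot("top")
for c in((390,38),(430,178),(62,290),(15,145)):
    print(plane(s,(c[0]+.5)/4-.5+160,(c[1]+.5)/4-.5+185,12).round(1))
x=r.sense();print(x["tool_pos"],x["tcp_rot"],x["ft_force"],x["finger_gap"])
```

```text
[605.5 -27.8  12. ]
[484.8 -65.1  12. ]
[381.6 248.3  12. ]
[504.6 294.9  12. ]
[440.15109911 244.52195325 203.03084099] [179.97117997   0.25684258 107.71456578] [ 3.83720582 -4.4667774   0.24852347] 59.65639488661466
```

Call:
drive_tool([
  [[13, -22, 0], 0],
  [[26, -44.5, 0], 0],
  [[26, -44.5, -20], 0],
  [[26, -44.5, -45], 0],
  [[26, -44.5, -70], 0],
  [[26, -44.5, -92], 0],
  [[26, -44.5, -100], 0],
  [[26, -44.5, -100], 0],
])

```text
time: 1.68
tool_pos: [460.2, 207.6, 100.9]
tcp_rot: [-179.7, -0.0, 108.4]
ft_force: [-0.2, 1.4, 0.7]
finger_gap: 60.0
```

Call:
drive_tool([
  [[0, 0, 0], 0],
  [[0, 0, 0], 0],
  [[0, 0, 0], 0],
  [[0, 0, 0], 0],
  [[0, 0, 0], 0],
  [[0, 0, 0], 0],
  [[0, 0, 0], 0],
  [[0, 0, 0], 0],
], fingers=5)

```text
time: 2.35
tool_pos: [465.0, 209.2, 105.7]
tcp_rot: [179.6, -0.0, 108.3]
ft_force: [8.3, 3.0, -2.9]
finger_gap: 18.8
```

Run:
```python
from bench import r
from h import *
s=r.snapshot("side");t=r.snapshot("top")
crop(s,150,130,130,120,5,"pics/s2.png")
crop(t,160,150,130,110,5,"pics/t2.png")
x=r.sense();print(x["tool_pos"],x["tcp_rot"],x["ft_force"],x["finger_gap"])
```

```text
[464.95949312 209.17265126 105.74071325] [ 1.79585732e+02 -1.43023479e-02  1.08346013e+02] [ 8.29055642  3.43240139 -3.46284027] 18.585191665045464
```

View pics/s2.png

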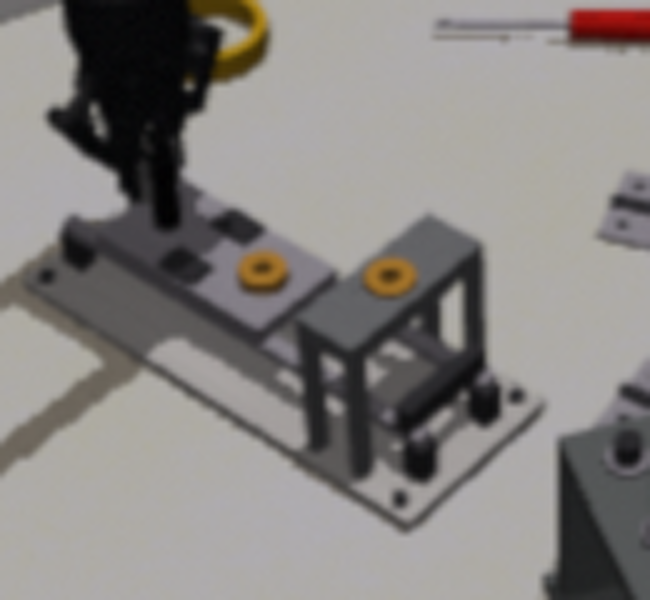

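The side view shows the fingers closed on the knob at about (165,190) in the crop, with a gap of 18.6 mm. The measured y is about 9 mm off the command, so I'll let it settle and read it again.

Call:
drive_tool([
  [[0, 0, 0], 0],
  [[0, 0, 0], 0],
  [[0, 0, 0], 0],
  [[0, 0, 0], 0],
  [[0, 0, 0], 0],
  [[0, 0, 0], 0],
  [[0, 0, 0], 0],
  [[0, 0, 0], 0],
])

```text
time: 3.12
tool_pos: [465.0, 209.2, 105.8]
tcp_rot: [179.6, -0.0, 108.3]
ft_force: [8.8, 4.1, -3.2]
finger_gap: 18.7
```

Run:
```python
from bench import r
from h import *
x=r.sense();print(x["tool_pos"],x["tcp_rot"],x["ft_force"],x["wrist_torque"],x["finger_gap"],x["joint_pos"],x["qd"])
for n in("side","top"):
    s=r.snapshot(n); print(n,[(o[0][0],o[2]) for o in brass(s,(150,150,110,90)) if o[0]])
```

```text
[464.99219265 209.18544547 105.76532427] [ 1.79581055e+02 -1.31799976e-02  1.08345336e+02] [ 8.76747374  4.08522395 -3.21221272] [ 0.52272318 -1.06398774  0.07014644] 18.704603196519255 [1.84499728e+01 2.63863924e-01 1.08761937e+02 1.31654482e-02
 7.05552311e+01 1.00347855e-01] [ 0.04003263 -0.06726809 -0.03309274  0.08473687  0.02589618 -0.03734974]
side [((227.56109619140625, 184.9105987548828), (223, 182, 10, 7)), ((202.0, 183.5), (198, 181, 9, 6))]
top [((212.1011962890625, 224.6029815673828), (208, 221, 9, 8)), ((243.03932189941406, 213.91781616210938), (239, 210, 9, 9))]
```

View pics/t2.png

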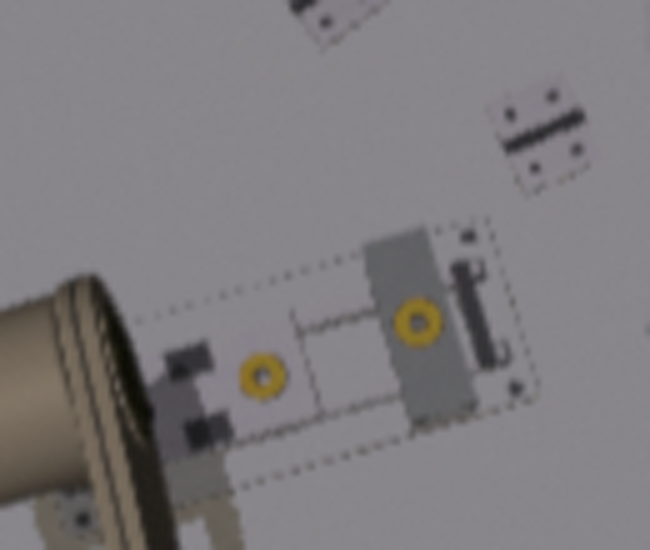

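The 9 mm is explained: my first call had rows longer than 41.7 mm, so the command never caught up. I'll open, recentre on the knob and pinch again.

Call:
drive_tool([
  [[0, 0, 0], 0],
  [[0, 0, 0], 0],
  [[0, 0, 0], 0],
  [[3, -3, 0], 0],
  [[6, -7, 0], 0],
  [[6, -7, 0], 0],
  [[6, -7, 0], 0],
  [[6, -7, 0], 0],
], fingers=50)

```text
time: 3.88
tool_pos: [468.1, 200.9, 103.3]
tcp_rot: [-180.0, -0.0, 108.3]
ft_force: [-0.4, 0.1, 0.5]
finger_gap: 49.8
```

Run:
```python
from bench import r
x=r.sense();print(x["tool_pos"],x["tcp_rot"],x["ft_force"],x["finger_gap"])
```

```text
[468.12045649 200.92850419 103.28113639] [-1.79987131e+02 -5.13892854e-03  1.08312375e+02] [-0.37828486  0.06186328  0.52088134] 49.7859272549165
```

Call:
drive_tool([
  [[0, -1, 0], 0],
  [[0, -1, 0], 0],
  [[0, -1, 0], 0],
  [[0, -1, 0], 0],
  [[0, -1, 0], 0],
  [[0, -1, 0], 0],
  [[0, -1, 0], 0],
  [[0, -1, 0], 0],
], fingers=5)

```text
time: 4.55
tool_pos: [468.1, 200.1, 103.4]
tcp_rot: [180.0, 0.0, 108.3]
ft_force: [1.0, -1.9, 1.7]
finger_gap: 18.8
```

Call:
drive_tool([
  [[2, -6, 0], 0],
  [[5, -15, 0], 0],
  [[9, -28, 0], 0],
  [[14, -43, 0], 0],
  [[19, -58, 0], 0],
  [[24, -73, 0], 0],
  [[28, -86, 0], 0],
  [[30, -92, 0], 0],
])

```text
time: 5.22
tool_pos: [498.9, 106.6, 103.5]
tcp_rot: [179.9, 0.0, 108.3]
ft_force: [1.9, 3.5, -1.1]
finger_gap: 18.8
```

Call:
drive_tool([
  [[0.6, -2, 0], 0],
  [[1.3, -4, 0], 0],
  [[2, -6, 0], 0],
  [[2, -6, 0], 0],
  [[2, -6, 0], 0],
  [[2, -6, 0], 0],
  [[2, -6, 0], 0],
  [[2, -6, 0], 0],
])

```text
time: 5.88
tool_pos: [500.3, 102.2, 103.4]
tcp_rot: [180.0, 0.0, 108.4]
ft_force: [5.2, 0.6, -1.7]
finger_gap: 18.6
```

Run:
```python
from bench import r
from h import *
s=r.snapshot("side");t=r.snapshot("top")
crop(s,150,130,130,120,5,"pics/s3.png")
crop(t,160,150,130,110,5,"pics/t3.png")
x=r.sense();print(x["tool_pos"],x["tcp_rot"],x["ft_force"],x["finger_gap"])
```

```text
[500.30251222 102.14005639 103.43559798] [1.79974521e+02 1.42640816e-02 1.08350208e+02] [ 4.6448494   1.04502303 -2.35238678] 19.0049376673835
```

View pics/s3.png

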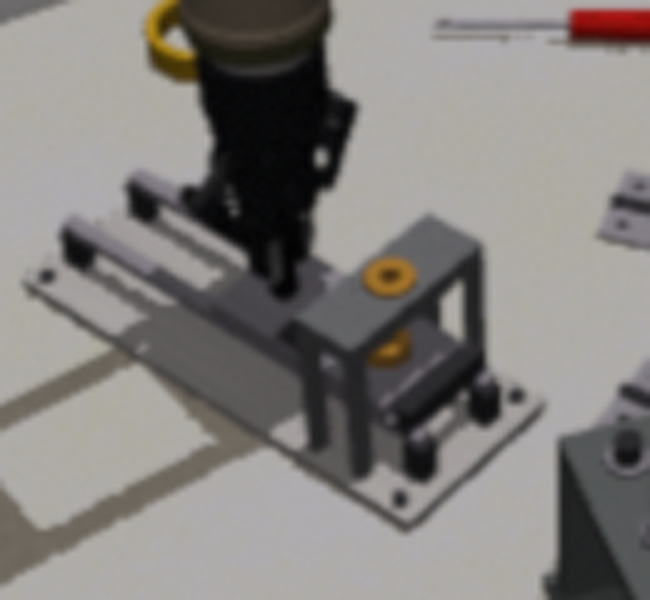

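View pics/t3.png

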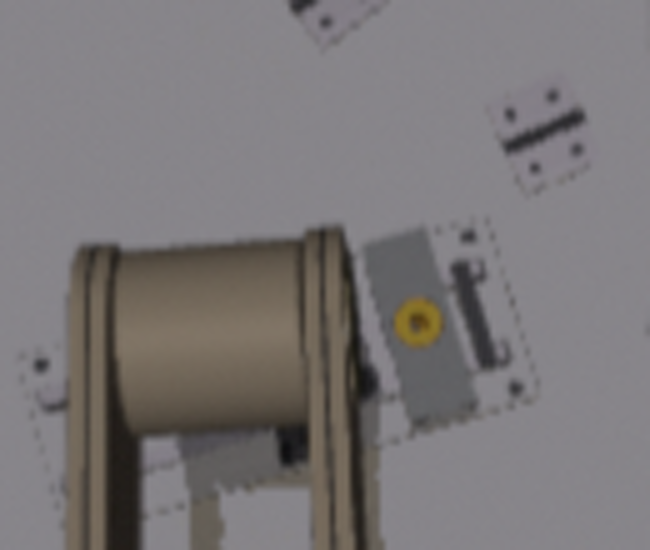

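The shuttle is nearly home, about 6 mm short. I'll push on slowly and watch the force.

Call:
drive_tool([
  [[0.3, -1, 0], 0],
  [[0.6, -2, 0], 0],
  [[1, -3, 0], 0],
  [[1.3, -4, 0], 0],
  [[1.6, -5, 0], 0],
  [[1.6, -5, 0], 0],
  [[1.6, -5, 0], 0],
  [[1.6, -5, 0], 0],
])

```text
time: 6.65
tool_pos: [501.8, 97.6, 103.4]
tcp_rot: [180.0, -0.0, 108.4]
ft_force: [4.3, 4.3, -1.6]
finger_gap: 19.1
```

Call:
drive_tool([
  [[0.3, -1, 0], 0],
  [[0.6, -2, 0], 0],
  [[1, -3, 0], 0],
  [[1.3, -4, 0], 0],
  [[1.6, -5, 0], 0],
  [[1.6, -5, 0], 0],
  [[1.6, -5, 0], 0],
  [[1.6, -5, 0], 0],
])

```text
time: 7.32
tool_pos: [502.6, 95.1, 103.4]
tcp_rot: [180.0, -0.3, 108.4]
ft_force: [0.6, 15.9, 0.6]
finger_gap: 18.6
```

Call:
drive_tool([
  [[0.3, -1, 0], 0],
  [[0.6, -2, 0], 0],
  [[0.6, -2, 0], 0],
  [[0.6, -2, 0], 0],
  [[0.6, -2, 0], 0],
  [[0.6, -2, 0], 0],
  [[0.6, -2, 0], 0],
  [[0.6, -2, 0], 0],
])

```text
time: 7.98
tool_pos: [502.6, 94.9, 103.4]
tcp_rot: [180.0, -0.5, 108.4]
ft_force: [-2.8, 25.8, 2.5]
finger_gap: 18.7
```

The shuttle is hard against the stop: 26 N and no further motion. I'll relax the push, release and rise.

Call:
drive_tool([
  [[-0.6, 2, 0], 0],
  [[-1.3, 4, 0], 0],
  [[-1.3, 4, 0], 0],
  [[-1.3, 4, 0], 0],
  [[-1.3, 4, 0], 0],
  [[-1.3, 4, 0], 0],
  [[-1.3, 4, 0], 0],
  [[-1.3, 4, 0], 0],
])

```text
time: 8.65
tool_pos: [502.6, 95.2, 103.5]
tcp_rot: [180.0, -0.1, 108.4]
ft_force: [3.2, 6.4, -1.2]
finger_gap: 19.0
```

Call:
drive_tool([
  [[0, 0, 0], 0],
  [[0, 0, 0], 0],
  [[0, 0, 0], 0],
  [[0, 0, 0], 0],
  [[0, 0, 20], 0],
  [[0, 0, 50], 0],
  [[0, 0, 85], 0],
  [[0, 0, 120], 0],
], fingers=55)

```text
time: 9.32
tool_pos: [501.6, 93.8, 223.9]
tcp_rot: [-179.9, -0.0, 108.3]
ft_force: [1.4, 0.5, 0.2]
finger_gap: 55.0
```

Call:
drive_tool([
  [[2, -20, 8], -4],
  [[7, -58, 15], -8],
  [[12, -96, 15], -12],
  [[17, -134, 15], -16],
  [[22, -172, 15], -20],
  [[27, -210, 15], -24],
  [[32, -248, 15], -28],
  [[37, -286, 15], -32],
])

```text
time: 9.98
tool_pos: [539.2, -193.9, 238.3]
tcp_rot: [-180.0, 0.0, 76.1]
ft_force: [0.4, 0.1, -0.2]
finger_gap: 54.8
```

Call:
drive_tool([
  [[3, -25, 0], 0],
  [[5, -44, 0], 0],
  [[5, -50, 0], 0],
  [[5, -50, 0], 0],
  [[5, -50, 0], 0],
  [[5, -50, 0], 0],
  [[5, -50, 0], 0],
  [[5, -50, 0], 0],
])

```text
time: 10.65
tool_pos: [544.8, -240.7, 238.5]
tcp_rot: [180.0, -0.0, 76.4]
ft_force: [-0.6, -0.2, 0.3]
finger_gap: 55.0
```

Run:
```python
from bench import r
from h import *
s=r.snapshot("side");t=r.snapshot("top")
crop(s,200,100,160,150,5,"pics/s4.png")
for n,q,b in(("t",t,(160,190,110,70)),("s",s,(150,150,110,80))):
    for o in brass(q,b): print(n,o)
x=r.sense();print(x["tool_pos"],x["tcp_rot"],x["ft_force"],x["finger_gap"])
crop(t,160,180,200,100,4,"pics/t4.png")
```

```text
t (((243.0, 214.0), (8.9442720413208, 8.9442720413208), 0.0), 24, (239, 210, 9, 9))
s (((229.18614196777344, 199.08773803710938), (5.320372581481934, 7.331188678741455), 50.32856750488281), 19, (226, 196, 7, 7))
s (((227.56109619140625, 184.9105987548828), (7.217443943023682, 9.954608917236328), 80.77384948730469), 24, (223, 182, 10, 7))
[ 544.75375931 -241.1094599   238.55030863] [1.79988527e+02 2.34688361e-03 7.64041324e+01] [-2.11835394e-01  2.77773913e-04  5.32792549e-01] 54.92311928084563
```

View pics/s4.png

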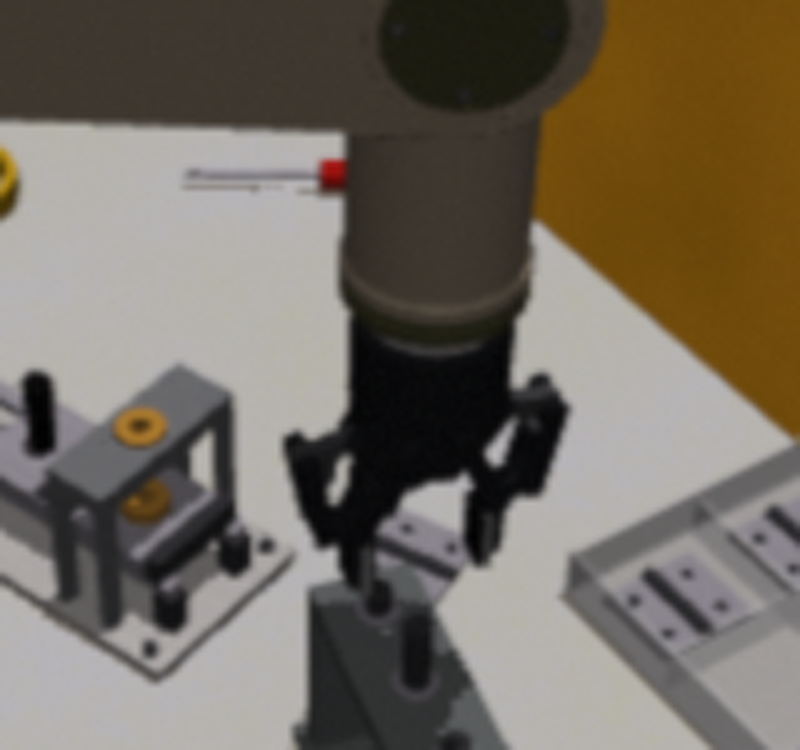

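View pics/t4.png

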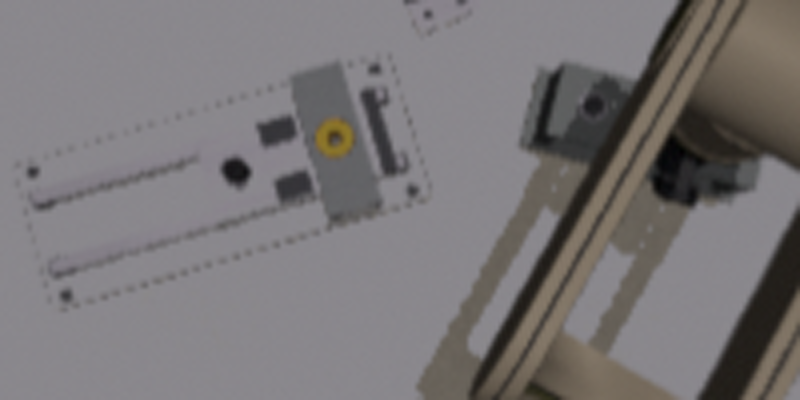

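The top view shows the shuttle home: the knob is at about (236,171) in the crop and the lower bushing is hidden under the bridge. In the side view the tall head is at (417,640), below the open fingers. Descending.

Call:
drive_tool([
  [[-0.4, -1, -10], 0],
  [[-0.4, -1, -28], 0],
  [[-0.4, -1, -46], 0],
  [[-0.4, -1, -60], 0],
  [[-0.4, -1, -68], 0],
  [[-0.4, -1, -72.5], 0],
  [[-0.4, -1, -72.5], 0],
  [[-0.4, -1, -72.5], 0],
])

```text
time: 11.42
tool_pos: [544.4, -243.0, 166.3]
tcp_rot: [180.0, 0.0, 76.3]
ft_force: [0.2, -0.0, 0.8]
finger_gap: 54.8
```

Call:
drive_tool([
  [[0, 0, 0], 0],
  [[0, 0, 0], 0],
  [[0, 0, 0], 0],
  [[0, 0, 0], 0],
  [[0, 0, 0], 0],
  [[0, 0, 0], 0],
  [[0, 0, 0], 0],
  [[0, 0, 0], 0],
], fingers=5, squeeze=60)

```text
time: 12.08
tool_pos: [544.8, -243.2, 166.9]
tcp_rot: [179.9, 0.0, 76.3]
ft_force: [-0.2, 0.9, 5.6]
finger_gap: 14.7
```

Run:
```python
from bench import r
from h import *
s=r.snapshot("side")
crop(s,200,130,160,150,5,"pics/s5.png")
x=r.sense();print(x["tool_pos"],x["tcp_rot"],x["ft_force"],x["wrist_torque"],x["finger_gap"])
```

```text
[ 544.78476287 -243.21742871  166.90490749] [1.79900296e+02 2.60363449e-02 7.63386336e+01] [-0.01567624  0.96485432  5.67361959] [ 0.0161947   0.02245103 -0.00251818] 14.650787264689153
```

View pics/s5.png

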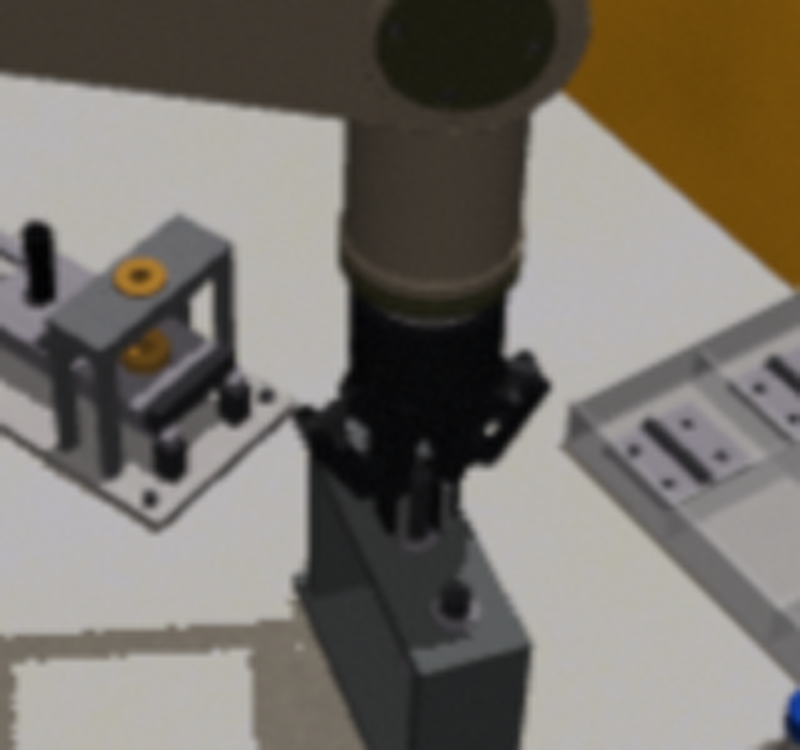

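The side view shows the jaws closed on the tall head at about (425,500). I'll lift straight up.

Call:
drive_tool([
  [[0, 0, 4], 0],
  [[0, 0, 12], 0],
  [[0, 0, 24], 0],
  [[0, 0, 40], 0],
  [[0, 0, 56], 0],
  [[0, 0, 70], 0],
  [[0, 0, 78], 0],
  [[0, 0, 80], 0],
])

```text
time: 12.8
tool_pos: [544.8, -243.2, 247.9]
tcp_rot: [179.9, 0.0, 76.3]
ft_force: [1.5, -0.2, -0.6]
finger_gap: 14.5
```

Call:
drive_tool([
  [[0, 0, 5], 0],
  [[0, 0, 15], 0],
  [[0, 0, 27], 0],
  [[0, 0, 40], 0],
  [[0, 0, 52], 0],
  [[0, 0, 60], 0],
  [[0, 0, 64], 0],
  [[0, 0, 65], 0],
])

```text
time: 13.47
tool_pos: [544.6, -243.1, 312.4]
tcp_rot: [179.9, 0.0, 76.3]
ft_force: [-0.1, -0.2, -2.2]
finger_gap: 14.7
```

Run:
```python
from bench import r
from h import *
s=r.snapshot("side");t=r.snapshot("top")
crop(s,200,80,160,150,5,"pics/s6.png")
crop(t,200,150,160,120,5,"pics/t6.png")
x=r.sense();print(x["tool_pos"],x["tcp_rot"],x["ft_force"],x["wrist_torque"],x["finger_gap"])
```

```text
[ 544.16141082 -242.89598525  310.78823352] [-1.79988536e+02 -1.01334205e-03  7.63412527e+01] [-0.45754349 -0.38560377 -1.31255586] [-0.01148695  0.04178478  0.01469622] 14.74813203534831
```

View pics/s6.png

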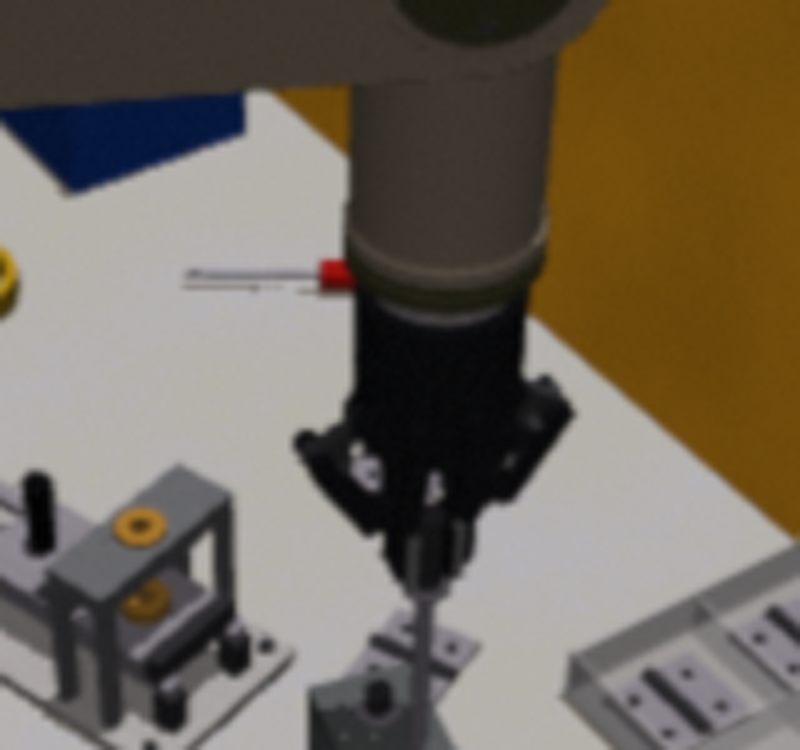

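View pics/t6.png

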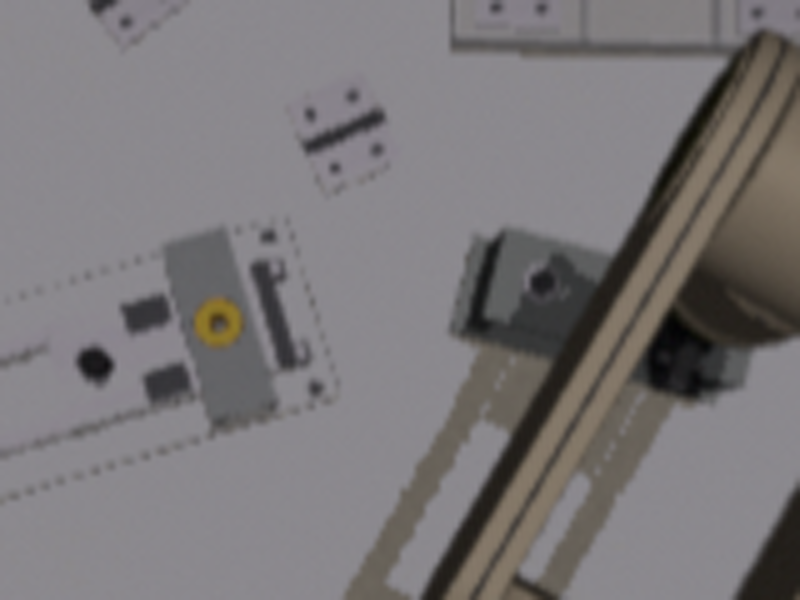

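The pin is out of the rack and upright; the shank runs straight down from (425,600) in the side crop. I'll carry it over the bridge, going slightly higher to clear the short pin.

Call:
drive_tool([
  [[0, 2, 15], 0],
  [[0, 15, 25], 0],
  [[-2, 45, 25], 0],
  [[-4, 80, 25], 0],
  [[-6, 115, 25], 0],
  [[-8, 150, 25], 0],
  [[-11, 185, 25], 0],
  [[-13, 215, 25], 0],
])

```text
time: 14.23
tool_pos: [530.4, -25.0, 335.9]
tcp_rot: [-180.0, -0.0, 76.4]
ft_force: [-0.2, 0.0, -1.4]
finger_gap: 14.7
```

Call:
drive_tool([
  [[-1, 18, 0], 0],
  [[-2, 32, -4], 0],
  [[-3, 40, -10], 0],
  [[-3, 42.6, -18], 0],
  [[-3, 42.6, -25], 0],
  [[-3, 42.6, -30], 0],
  [[-3, 42.6, -30], 0],
  [[-3, 42.6, -30], 0],
])

```text
time: 14.9
tool_pos: [528.0, 13.9, 305.2]
tcp_rot: [-179.9, 0.0, 76.3]
ft_force: [-0.6, 0.5, -1.8]
finger_gap: 14.9
```

Run:
```python
from bench import r
from h import *
s=r.snapshot("side");t=r.snapshot("top")
crop(s,190,120,80,75,10,"pics/s7.png")
crop(t,200,180,80,60,10,"pics/t7.png")
x=r.sense();print(x["tool_pos"],x["tcp_rot"],x["ft_force"],x["wrist_torque"],x["finger_gap"])
```

```text
[528.36695023  13.98707815 306.0741012 ] [1.79986329e+02 2.27611898e-03 7.62755495e+01] [ 0.1533553  -0.16050158 -0.73763414] [-0.00607226 -0.0202021   0.00585175] 14.369948058957085
```

View pics/s7.png

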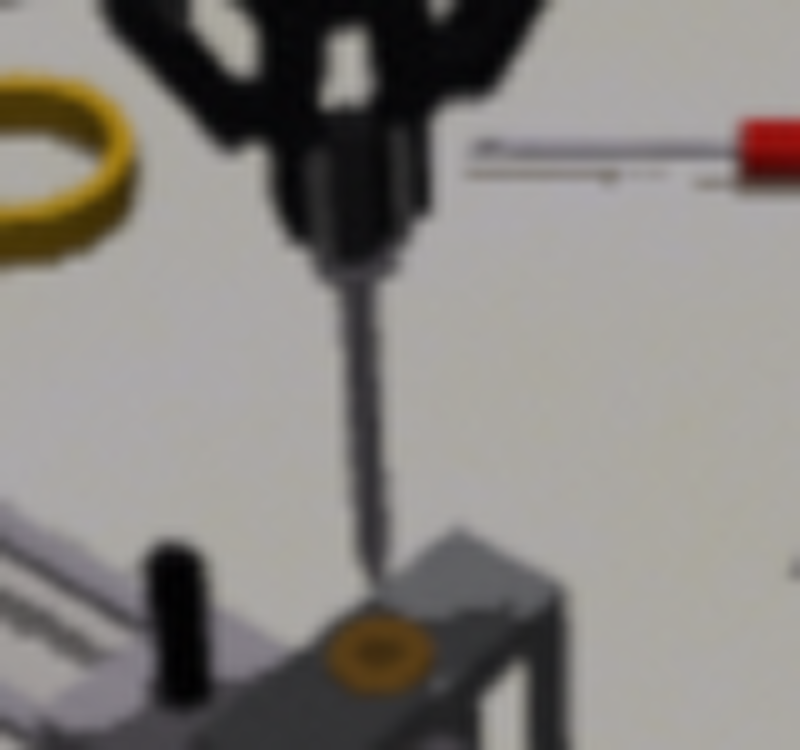

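View pics/t7.png

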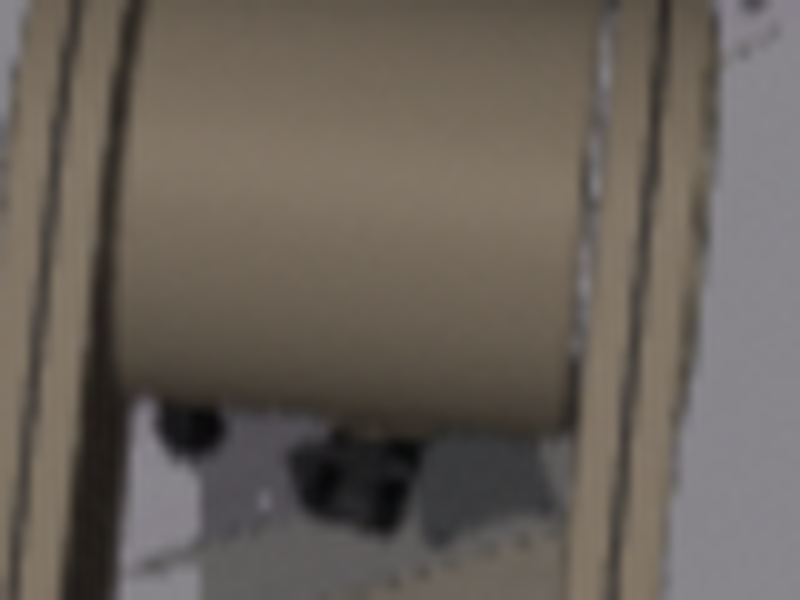

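The top view is blocked by the wrist. The side view shows the shank running from (355,290) to its tip at about (374,590), with the bushing centre at (380,652). I'll fit the shank axis in the side view and compare it with a vertical line through the bushing.

```bash
cat >> h.py <<'E'
def shank(s,rows,c0,c1):
    g=cv2.cvtColor(s["pixels"],cv2.COLOR_RGB2GRAY).astype(float); out=[]
    for v in rows:
        L=g[v,c0:c1]; bg=np.median(np.r_[L[:3],L[-3:]]); d=np.clip(bg-L-8,0,None); x=np.arange(c0,c1)
        out.append(((d*x).sum()/d.sum(),v,d.sum()/(d.max()+1e-9)))
    return np.array(out)
E
python3 - <<'E'
from bench import r
from h import *
s=r.snapshot("side")
q=shank(s,range(150,179),215,238)
p=np.polyfit(q[:24,1],q[:24,0],1);print(q[::4].round(2),p)
x=r.sense();T=x["tool_pos"];print(T)
ub=np.array([227.56,184.91])
B=plane(s,*ub,128);print("B",B)
right=cam(s)[3][:,0];print("right",right)
# predicted vertical line through bushing, column at each row vs measured
for z in (270,240,210,180,160):
    u,v=proj(s,[B[0],B[1],z]); print(z,u.round(2),v.round(2),"pin col",np.polyval(p,v).round(2), "pin-vertical px",(np.polyval(p,v)-u).round(2))
print("pred tip px if at B, z=T-152:",proj(s,[B[0],B[1],T[2]-152]))
d=np.linalg.norm(B-np.array(s["xyz"]));print("mm/px",d/474.5)
E
```

```text
[[225.45 150.     3.47]
 [225.76 154.     3.25]
 [225.95 158.     3.31]
 [226.07 162.     3.2 ]
 [226.42 166.     3.39]
 [226.77 170.     3.25]
 [230.24 174.     4.08]
 [231.9  178.     8.91]] [8.39349995e-02 2.12723463e+02]
[528.47534535  14.08915803 306.30641165]
B [527.92387029  14.51543595 128.        ]
right [ 0.84476933 -0.53508044 -0.00732787]
270 225.34 146.93 pin col 225.06 pin-vertical px -0.29
240 225.84 155.42 pin col 225.77 pin-vertical px -0.07
210 226.32 163.65 pin col 226.46 pin-vertical px 0.14
180 226.79 171.64 pin col 227.13 pin-vertical px 0.34
160 227.09 176.82 pin col 227.57 pin-vertical px 0.48
pred tip px if at B, z=T-152: [227.17308673 178.28094473]
mm/px 2.94216806746624
```

The side view agrees to about 0.3 mm laterally. The two views differ by about 2 mm in depth, so I'll shift +0.7 in y, let the taper enter and read the lateral force.

Call:
drive_tool([
  [[0.3, 0.7, -8], 0],
  [[0.3, 0.7, -16], 0],
  [[0.3, 0.7, -22], 0],
  [[0.3, 0.7, -26], 0],
  [[0.3, 0.7, -30], 0],
  [[0.3, 0.7, -34], 0],
  [[0.3, 0.7, -34], 0],
  [[0.3, 0.7, -34], 0],
])

```text
time: 15.72
tool_pos: [528.4, 15.4, 271.7]
tcp_rot: [-180.0, 0.0, 76.3]
ft_force: [-0.6, -1.1, -1.2]
finger_gap: 14.5
```

Call:
drive_tool([
  [[0, 0, -2], 0],
  [[0, 0, -4], 0],
  [[0, 0, -6], 0],
  [[0, 0, -8], 0],
  [[0, 0, -10], 0],
  [[0, 0, -12], 0],
  [[0, 0, -12], 0],
  [[0, 0, -12], 0],
])

```text
time: 16.38
tool_pos: [528.4, 15.4, 259.6]
tcp_rot: [-180.0, 0.0, 76.3]
ft_force: [0.5, -1.0, -1.8]
finger_gap: 14.4
```

Run:
```python
from bench import r
from h import *
s=r.snapshot("side")
crop(s,190,130,80,75,8,"pics/s8.png")
x=r.sense();print(x["tool_pos"],x["tcp_rot"],x["ft_force"],x["wrist_torque"],x["finger_gap"])
```

```text
[528.46167103  15.36302214 259.81118012] [-1.79990111e+02  2.93846059e-03  7.63372143e+01] [-0.4152065  -0.85548703 -2.32756617] [-0.06029612 -0.00852565  0.0081057 ] 14.631142678991695
```

View pics/s8.png

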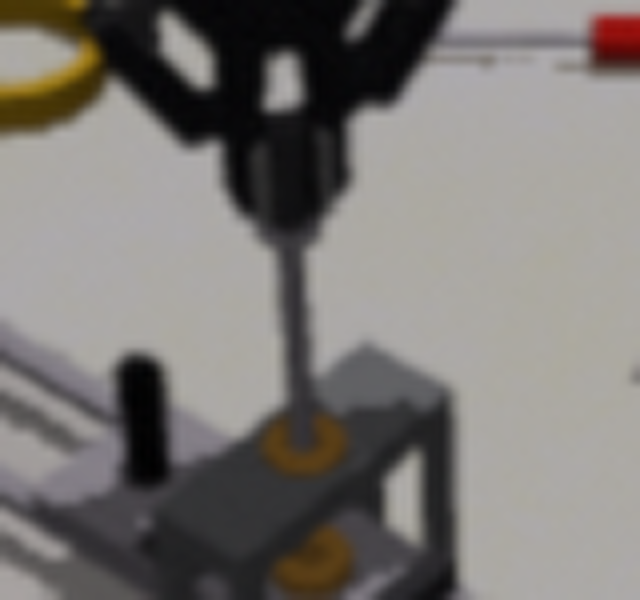

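The tip has entered the upper bushing with negligible force. Continuing down.

Call:
drive_tool([
  [[0, 0, -5], 0],
  [[0, 0, -10], 0],
  [[0, 0, -15], 0],
  [[0, 0, -20], 0],
  [[0, 0, -25], 0],
  [[0, 0, -30], 0],
  [[0, 0, -30], 0],
  [[0, 0, -30], 0],
])

```text
time: 17.1
tool_pos: [528.2, 15.4, 229.3]
tcp_rot: [-179.9, 0.0, 76.3]
ft_force: [-0.0, -0.5, -1.3]
finger_gap: 14.7
```

Call:
drive_tool([
  [[0, 0, -2], 0],
  [[0, 0, -5], 0],
  [[0, 0, -8], 0],
  [[0, 0, -11], 0],
  [[0, 0, -14], 0],
  [[0, 0, -17], 0],
  [[0, 0, -17], 0],
  [[0, 0, -17], 0],
])

```text
time: 17.77
tool_pos: [528.3, 15.4, 212.5]
tcp_rot: [-180.0, 0.0, 76.3]
ft_force: [-0.3, -0.3, -1.9]
finger_gap: 14.6
```

Run:
```python
from bench import r
from h import *
s=r.snapshot("side")
crop(s,190,130,80,75,8,"pics/s9.png")
x=r.sense();print(x["tool_pos"],x["tcp_rot"],x["ft_force"],x["wrist_torque"],x["finger_gap"])
```

```text
[528.39661389  15.35490093 212.7204911 ] [-1.79979048e+02  7.62944884e-03  7.63381159e+01] [-0.04201637 -0.40675742 -2.7040468 ] [-0.17905615 -0.02484317 -0.05318641] 14.174677008157428
```

View pics/s9.png

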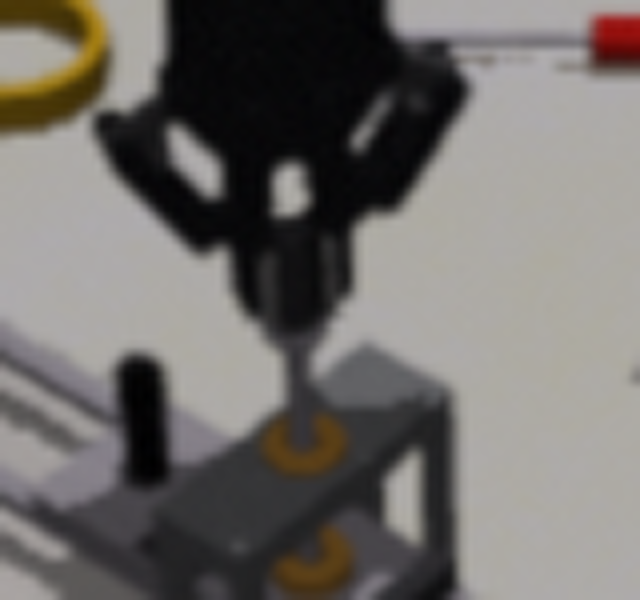

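The tip is in the lower bushing at about z 61. A force of about 0.5 N towards -y shows I'm slightly too far +y. I'll ease back 0.6 mm while lowering to the final depth.

Call:
drive_tool([
  [[0, -0.3, 0], 0],
  [[0, -0.6, -5], 0],
  [[0, -0.6, -10], 0],
  [[0, -0.6, -15], 0],
  [[0, -0.6, -20], 0],
  [[0, -0.6, -25], 0],
  [[0, -0.6, -30], 0],
  [[0, -0.6, -30], 0],
])

```text
time: 18.48
tool_pos: [528.0, 14.8, 181.3]
tcp_rot: [-179.9, 0.0, 76.3]
ft_force: [0.4, -0.6, -1.9]
finger_gap: 14.9
```

Call:
drive_tool([
  [[0, 0, 0], 0],
  [[0, 0, 0], 0],
  [[0, 0, 0], 0],
  [[0, 0, 0], 0],
  [[0, 0, 0], 0],
  [[0, 0, 0], 0],
  [[0, 0, 0], 0],
  [[0, 0, 0], 0],
])

```text
time: 19.15
tool_pos: [528.5, 14.8, 182.9]
tcp_rot: [180.0, -0.0, 76.3]
ft_force: [0.2, -0.2, -0.9]
finger_gap: 15.0
```

Run:
```python
from bench import r
from h import *
for i in range(4):
    s=r.snapshot("side");x=r.sense();print(x["tool_pos"].round(2),x["tcp_rot"].round(2),x["ft_force"].round(2),x["wrist_torque"].round(3),x["finger_gap"])
crop(s,190,130,80,75,8,"pics/s10.png")
```

```text
[528.52  14.79 182.91] [180.     0.    76.34] [-0.46 -0.05 -1.65] [-0.015  0.016 -0.047] 14.730096476390157
[528.52  14.81 182.88] [180.    -0.    76.34] [ 0.42  0.23 -1.57] [-0.003 -0.033 -0.015] 14.872091907940181
[528.5   14.8  182.84] [-180.      0.     76.34] [-0.24 -0.18 -1.93] [-0.021  0.097 -0.015] 14.890383119229321
[528.5   14.81 182.88] [180.     0.    76.34] [-0.05  0.77 -0.85] [-0.007 -0.034 -0.039] 14.724526993008043
```

View pics/s10.png

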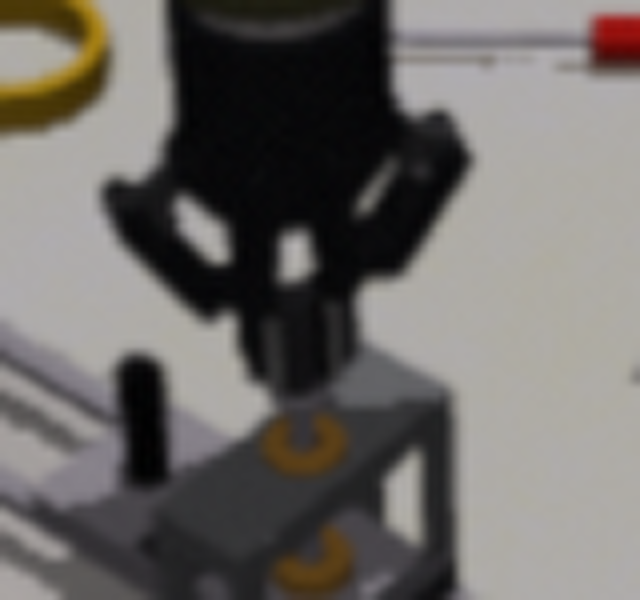

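The pin hangs free: Fz is about -1.5 N (its weight) and the lateral forces and moments are about zero. The collar sits about 22 mm above the bushing, which puts the tip near z 31. One last look at the whole scene before handing in.

Run:
```python
from bench import r
import cv2
s=r.snapshot("side");cv2.imwrite("pics/fin.png",cv2.resize(s["pixels"][:,:,::-1],(800,600),interpolation=cv2.INTER_CUBIC))
```

```text
(no output)
```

View pics/fin.png

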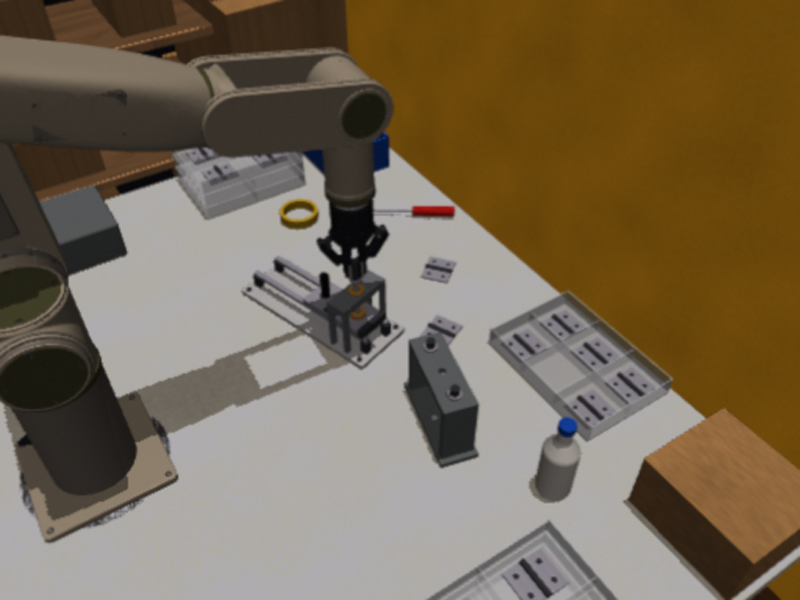

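The final view shows the pin in the bridge at about (356,285). The rack's middle hole is empty at (441,370), and the short pins, hinges, tape and bottle are where they started.

Run:
```python
from bench import r
print(r.hand_in())
```

```text
the job is handed in; nothing more can be done
None
```

The shuttle is home against its stop. The long pin is through both bushings and still held in the gripper. I handed the job in at about 19.5 s of the 64 s allowed.

- **Shuttle:** I pinched the knob and pushed about 110 mm until it stopped moving, with 26 N against the stop. I then eased off the push before letting go. My first pinch was about 9 mm off centre because my opening moves were too long, so I opened and pinched again before pushing.
- **Pin:** It went through the upper bushing and on into the lower one with only light contact. I moved it 0.6 mm in y to take out a slight side load. At the end the sideways forces and moments were about zero within noise, and the vertical force was about -1.5 N, close to the pin's own weight.
- **Depth:** The arm position puts the tip at about z 31, below the lower bushing (48) and above the base plate (12). The collar's height in the side view agrees with this.
- **Checks that disagreed or couldn't be made:** The two cameras differed by 1–2 mm on the bushing position, which I settled by feel. The wrist blocked the top camera during insertion, and I could not see the tip below the lower bushing directly.
- **Other items:** In the last side view the short pins, hinges, tape and bottle look unmoved.

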